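# Lever up the steel flap of a floor-box wiring trainer

## Task

On the wiring board, push the red knob with a fingertip to slide the bolt fully back off the steel flap, then press the yellow pad at the long end of the lever down as far as it goes, so that its short end raises the heavy flap, and finish while still holding it pressed down with the flap raised and still. Do not pick anything up, do not touch the flap itself, and leave the loose tools and parts where they are.

Things in the scene. Friction and masses are not known exactly. Their poses are not given: they have to be found in the camera images.
- station: Fixed plywood board, 280 x 500 x 12 mm, with grey floor box, flap, lever and bolt. Origin on the table top, under the lever's centre line; board spans x -140..140, y -270..230 mm of this frame, z up. The lever lies along y, long end towards -y. The floor box stands at x -85..85, y 57..205 mm.
- lever_pivot (a point): Lever's pivot axis, along the board's x, at y -30, z 79 mm of the board's frame, between two blue fulcrum cheeks (tops at z 90 mm, x -30..30 mm).
- bolt_bracket (a point): Top of the dark strap (12 mm along y, z 113 mm) that bridges the bolt bar, on the grey bracket the bolt slides on: x -86..-54, y -130..2 mm of the board's frame, top at z 95.5 mm. Fixed.
- lever_pad (a point): Centre of the top of the yellow ribbed pad (60 wide, 50 mm along the lever) on the long end, 194 mm from the pivot axis. At rest at x 0, y -206, z 162 mm of the board's frame, face rising 0.40 rad outwards; fully pressed at y -222, z 58 mm, falling 0.15 rad outwards. Pressing takes roughly 2 to 10 N; it comes up again under the flap's weight if let go.
- lever (a joint): Angle of the lever about its pivot: 0 at rest (long end up, its steel toe just under the flap's lip), grows as the long end is pressed, stop at 0.55 rad. With the bolt shot the flap, and so the lever, is blocked after a few hundredths of a rad.
- flap (a joint): Opening angle of the heavy steel flap in rad: 0 shut, about 0.23 when the lever is at its stop. It falls shut if the lever is let go.
- flap_edge (a point): Middle of the upper free edge of the flap, a 180 x 190 x 10 mm chequered steel plate of about 2.4 kg on the floor box, hinged at y 200 mm of the board's frame, the end away from the lever. Shut, this point is at x 0, y 10, z 95 mm of that frame; the edge overhangs the box by 47 mm above the lever's toe.
- bolt_knob (a point): Top centre of the red upright knob, 20 mm diameter, 34 mm tall, on the 20 x 10 mm steel bolt bar. Knob top z 140.5, bar top z 106.5, flap top z 95 mm. Fully shot, it is at x -70, y 0 mm of the board's frame and the bar reaches 22 mm over the flap. Push it towards -y of the board, away from the flap, against about 1.5 N.
- bolt (a joint): Travel of the bolt in m: 0 fully shot over the flap, grows as it slides back towards -y of the board, stop at 0.042. It stays where it is left; the flap is free from 0.024.
- mini_breaker: Loose white miniature breaker, 36 x 75 x 69 mm high, standing on the board beside the lever (+x side). Origin: centre of its underside. Leave alone.
- screw_box: Loose open clear box of screws, 60 x 75 x 35 mm, on the board beside the fulcrum (+x side). Origin: centre of its underside. Leave alone.
- screwdriver: Loose screwdriver with a red handle (25 mm thick), about 200 mm long, lying along y on the board beside the bolt bracket, near x -117 mm. Origin: on the table-side of its middle; its x runs from handle to tip. Leave alone.
- breaker: Loose white and black moulded-case breaker, 130 x 80 x 87 mm high, on the table beside the board. Origin: centre of its underside. Leave alone.
- pillow_block: Loose blue pillow block bearing, 50 x 140 x 80 mm high, on the table beside the board. Origin: centre of its underside. Leave alone.
- crimper: Loose crimping pliers with red handles, about 215 mm long, 16 mm thick, on the table. Origin: underside, mid-length. Leave alone.
- cutter: Loose cutters with yellow handles, about 215 mm long, 16 mm thick, on the table. Origin: underside, mid-length. Leave alone.

How it is judged:
By the outcome, as a careful person would: the job done as asked, in the order asked, and still so for the second after the job is handed in, while the arm keeps its last pose, push and grip.
It also fails if it takes over 35 s, if anything falls off the work surface, if the arm or the gripper's body presses on something with over 40 N, if the wrist force passes 120 N, or if a joint passes its speed limit or range.

## Robot

A 6-joint arm with a two-finger parallel gripper is mounted at the origin on the work surface. World frame = base frame: x ahead of the robot, y to its left, z up, the work surface at z = 0. Lengths are in m, angles in degrees, forces in N, time in s.
With the tool pointing down it reaches from about 0.375 to 0.9 m from the base axis. Payload 3.1 kg.
Tool frame: the origin (TCP) lies midway between the tips of the shut fingers; the grasp point (between the pads) lies 19 mm behind it; z points along the fingers, y is the direction in which the jaws open and shut (so a half turn about z gives the same grasp; the last joint's range is limited). The gripper opens to 87 mm and grips with 3 to 60 N. Pads are 19 mm wide; open, the fingers measure 117 mm over their backs; the gripper's body (75 mm by 190 mm) begins 51 mm behind the grasp point.
Start: joints at [56.809, 30.224, 82.088, -0, 67.689, -10.227], TCP at [0.244, 0.575, 0.223] pointing down, gripper open.
Joint ranges: [-176.69, 176.69], [-43.24, 126.21], [12.49, 139.97], [-82, 262], [0, 151.66], [-163.58, 163.58]. Speed limits (degrees/s): [159.86, 159.86, 180, 180, 180, 180].

## Interface

Orientations are given as a 3x3 rotation matrix whose columns are the frame's x, y, z axes.
In Python, from rig import bot, capture, get_calibration gives the robot as it stands.
- The arm moves only by the tool play_rows, never from a script. Its arguments are lists of equal length, an entry for each row: "fingers": the closure in counts, from 0 (fully open) to 255 (shut); "linear": the shift along the tool's x, y, z in mm, a list of three; "rot": the turn, a rotation vector about the tool's x, y, z in degrees, a list of three. A call has 1 to 20 rows; each row is the pose to reach, as a shift and turn from the pose commanded when the call began, along the tool's axes at that moment; what a row does not reach only later rows make up. A row lasts 1/10 s, in which the tool goes at most 50 mm and 8.59 degrees, less where a joint would pass 70% of its speed; a pose out of reach is approached as far as the arm can. A call with a gripper value outside its range is refused whole. The fingers move at their own pace and stop on an object; the grip force is fixed at half the most. Time passes only in rows, so rows that repeat a pose let the fingers close. It gives the time, the measured TCP pose, the force and the opening at its end, in the units of the state.
- bot.read_state(): the state, without advancing time (a new reading comes with each control period).
- capture(name): name is "side" or "top" or "wrist"; returns the picture (384x512x3 uint8, red, green, blue); there is no depth.
- get_calibration(name): a dict with "vfov" (degrees; the focal length in pixels is half the picture's height over the tangent of half this angle, whatever the lens; pixels are square), "cx", "cy" (the principal point, pixels), "camera_from_world" (4x4, takes a point from world to camera coordinates). Camera axes: x right, y down, z forward; pixel columns grow to the right and rows downward; lengths in m; the calibration is good to about 2 mm. The wrist camera is an equidistant fisheye: a pixel r from the principal point sees the ray r / f radians off the axis. A picture is of the moment at which its call begins: read the wrist's pose just before it. get_calibration takes no time and is no camera call; for the wrist camera it gives the pose at the moment of the call.
- bot.hand_in(): hands the job in, once; it reports no verdict.
The state is a dict: "time_s": time; "joint_positions": joint angles; "qvel": joint speeds; "tau": joint torques, N m; "position": TCP position; "tcp_rot": TCP orientation; "force": force on the tool from outside, world axes, zero at the start; "moment": the same for the moment, N m; "opening": opening from 0.0 (shut) to 1.0 (fully open).
Only numpy, scipy, OpenCV 4.12 (cv2) and the standard library are available. Lean on these libraries where they do the work, as an engineer would, in place of code of your own. Each camera call takes 0.05 s, during which the arm holds its last target.

## Working session

There is one attempt and no reset: what is moved stays moved. The work goes in short steps, Python scripts to look and compute and a tool call to move; the robot and the scene stay as the last step left them, time stands still between calls to the robot, and variables do not carry over. Pictures are saved under pics/ and viewed, and the job is handed in when it is done.

Besides the shell and the picture viewer there is one more tool, called after "Emit:" as name(argument=value, ...) on one line, values as JSON. play_rows: Moves the arm, as the interface text tells. Its arguments: {"type":"object","properties":{"fingers":{"type":"array"},"linear":{"type":"array"},"rot":{"type":"array"}},"required":["fingers","linear","rot"]}

```bash
ls; mkdir -p pics; python3 - <<'E'
from rig import bot,capture,get_calibration
import cv2,numpy as np
for n in("side","top","wrist"):
    c=get_calibration(n);print(n,c["vfov"],c["cx"],c["cy"],np.round(c["camera_from_world"],3).tolist())
    im=capture(n);cv2.imwrite(f"pics/{n}0.png",im[...,::-1])
s=bot.read_state();print({k:np.round(v,3).tolist() for k,v in s.items()})
E
```

```text
pics
side 42.43658624096284 264.15226515006805 194.24554811476995 [[-0.962, -0.271, 0.021, 0.506], [-0.159, 0.499, -0.852, 0.204], [0.22, -0.823, -0.523, 1.822], [0.0, 0.0, 0.0, 1.0]]
top 55.242402196137704 254.62065644240462 192.94035853245038 [[-0.055, -0.998, 0.004, 0.016], [-0.974, 0.053, -0.222, 0.564], [0.222, -0.016, -0.975, 1.252], [0.0, 0.0, 0.0, 1.0]]
wrist 65.70646984690485 257.67862566913016 194.1799998061192 [[0.39, 0.921, -0.003, -0.623], [0.881, -0.372, 0.294, -0.038], [0.27, -0.117, -0.956, 0.393], [0.0, 0.0, 0.0, 1.0]]
{'time_s': 0.15, 'joint_positions': [56.808, 30.269, 82.14, -0.0, 67.691, -10.226], 'qvel': [-0.018, -0.108, -0.084, -0.01, -0.106, -0.119], 'tau': [0.001, -44.043, -17.684, 0.063, 0.055, -0.0], 'position': [0.244, 0.575, 0.222], 'tcp_rot': [[-0.921, 0.39, -0.001], [0.39, 0.921, -0.001], [0.0, -0.002, -1.0]], 'force': [-0.904, -0.066, 0.015], 'moment': [-0.013, 0.014, 0.034], 'opening': 1.003}
```

View pics/side0.png

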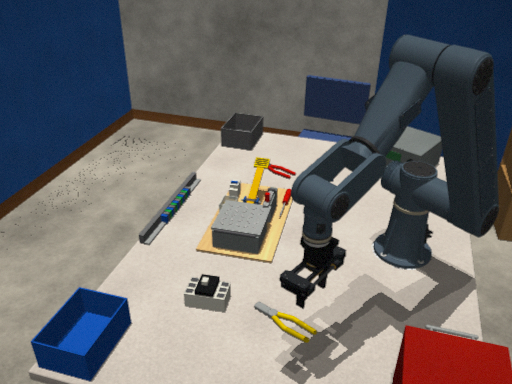

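View pics/top0.png

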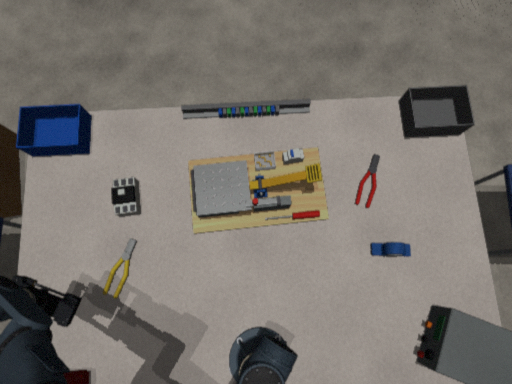

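View pics/wrist0.png

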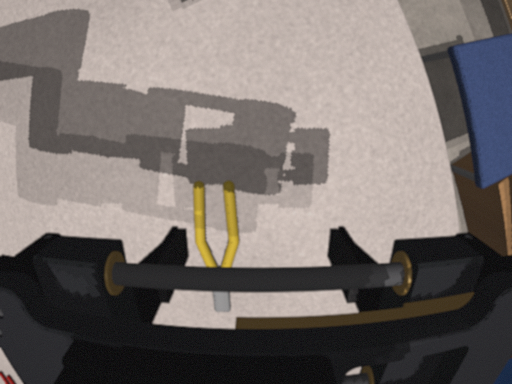

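The top view shows the board at columns 190–327, rows 150–232. The flap is at left, the yellow pad near (314,173) and the red knob near (255,201). Next I'll measure them.

```bash
cat > h.py <<'E'
import numpy as np,cv2
from rig import bot,capture,get_calibration
def cal(n):
    c=get_calibration(n);M=np.array(c["camera_from_world"]);f=192/np.tan(np.radians(c["vfov"]/2));return M,f,c["cx"],c["cy"]
def ray(n,u,v):
    M,f,cx,cy=cal(n);d=np.array([(u-cx)/f,(v-cy)/f,1]);R=M[:3,:3];return -R.T@M[:3,3],R.T@d
def onz(n,u,v,z):
    o,d=ray(n,u,v);return o+d*(z-o[2])/d[2]
def proj(n,p):
    M,f,cx,cy=cal(n);q=M[:3,:3]@np.array(p)+M[:3,3];return np.array([cx+f*q[0]/q[2],cy+f*q[1]/q[2]])
E
python3 - <<'E'
from h import *
im=cv2.imread("pics/top0.png")
hsv=cv2.cvtColor(im,cv2.COLOR_BGR2HSV)
c=im[140:242,180:340];cv2.imwrite("pics/topz.png",cv2.resize(c,None,fx=5,fy=5,interpolation=cv2.INTER_CUBIC))
c=cv2.imread("pics/side0.png")[145:265,190:310];cv2.imwrite("pics/sidez.png",cv2.resize(c,None,fx=5,fy=5,interpolation=cv2.INTER_CUBIC))
H,S,V=cv2.split(hsv)
wood=((H>10)&(H<30)&(S>70)).astype(np.uint8);wood[:140]=0;wood[242:]=0;wood[:,:180]=0;wood[:,340:]=0
pts=cv2.findNonZero(cv2.morphologyEx(wood,cv2.MORPH_OPEN,np.ones((2,2))))
r=cv2.minAreaRect(pts);b=cv2.boxPoints(r);print(r)
P=np.array([onz("top",u,v,0.012)[:2] for u,v in b]);print(b,P.round(4),[np.linalg.norm(P[i]-P[i-1]).round(4) for i in range(4)])
E
```

```text
((257.6948547363281, 190.77490234375), (72.84862518310547, 134.93319702148438), 84.14398956298828)
[[186.86401 161.4242 ]
 [321.09305 147.65714]
 [328.5257  220.12561]
 [194.29666 233.89267]] [[ 0.7128  0.2351]
 [ 0.7404 -0.2798]
 [ 0.4594 -0.2803]
 [ 0.4357  0.212 ]] [np.float64(0.278), np.float64(0.5156), np.float64(0.281), np.float64(0.4929)]
```

View pics/topz.png

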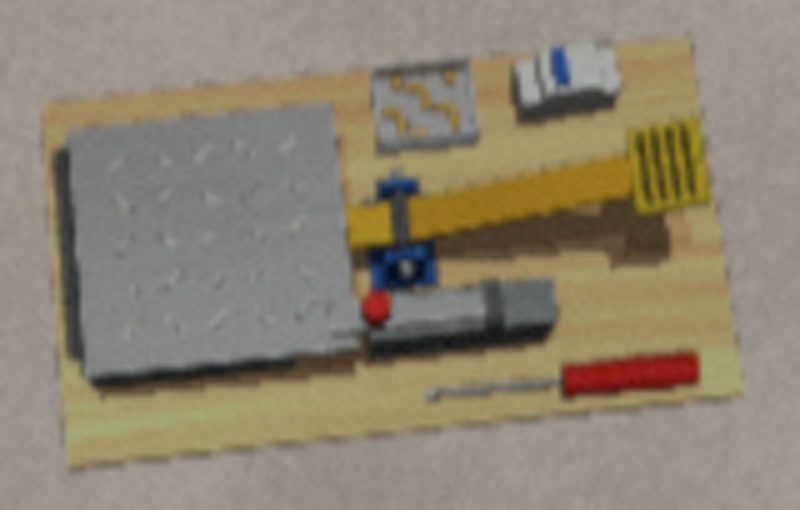

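View pics/sidez.png

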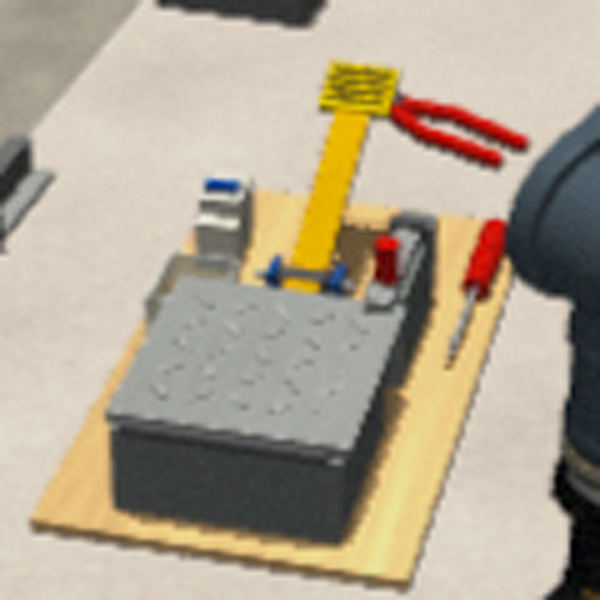

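The zoomed crops show the board corners, in top-zoom pixels, at (42,102), (690,38), (743,396) and (70,467). The knob is at (376,307) and the pad at (668,165). I'll fit the board frame from the corners and check it against the knob and pad in both views.

```bash
cat >> h.py <<'E'
def fit(A,B): # B = R A + t 2D
    a=A-A.mean(0);b=B-B.mean(0);th=np.arctan2((a[:,0]*b[:,1]-a[:,1]*b[:,0]).sum(),(a*b).sum());c,s=np.cos(th),np.sin(th)
    R=np.array([[c,-s],[s,c]]);return th,R,B.mean(0)-R@A.mean(0)
E
python3 - <<'E'
from h import *
z=np.array([(42,102),(690,38),(743,396),(70,467)])
px=(z+0.5)/5-0.5+[180,140]
W=np.array([onz("top",u,v,0.012)[:2] for u,v in px])
A=np.array([(.14,.23),(.14,-.27),(-.14,-.27),(-.14,.23)])
th,R,t=fit(A,W);print(np.degrees(th),t,"resid mm",((W-(A@R.T+t))*1000).round(1).tolist())
# observed knob top, pad
for n,im,box in(("top","top0",(245,190,275,215)),("side","side0",(255,185,275,205))):
    I=cv2.imread(f"pics/{im}.png");Hh,S,V=cv2.split(cv2.cvtColor(I,cv2.COLOR_BGR2HSV))
    m=(((Hh<8)|(Hh>172))&(S>140)&(V>90));x0,y0,x1,y1=box
    ys,xs=np.nonzero(m[y0:y1,x0:x1]);print(n,"red",xs.mean()+x0,ys.mean()+y0,xs.min()+x0,xs.max()+x0,ys.min()+y0,ys.max()+y0)
    for nm,p in(("knobmid",(-.07,0,.1235)),("knobtop",(-.07,0,.1405)),("pad",(0,-.206,.162)),("flapedge",(0,.01,.095)),("c1",(.09,.2,.095)),("c2",(-.09,.2,.095))):
        w=R@np.array(p[:2])+t;print(nm,proj(n,[*w,p[2]]).round(1),w.round(4))
E
```

```text
2.9229907950149494 [ 0.59014943 -0.00527542] resid mm [[-0.0, -0.8], [-0.7, 1.3], [0.3, 2.4], [0.5, -2.8]]
top red 255.0 200.5 253 257 198 203
knobmid [253.8 201.8] [ 0.5202 -0.0088]
knobtop [253.8 200.8] [ 0.5202 -0.0088]
pad [312.7 172.8] [ 0.6007 -0.211 ]
flapedge [248.8 184.3] [0.5896 0.0047]
c1 [193.1 165.3] [0.6698 0.1991]
c2 [196.7 215.1] [0.4901 0.1899]
side red 266.6842105263158 196.3421052631579 265 269 192 201
knobmid [266.9 197.3] [ 0.5202 -0.0088]
knobtop [267.  193.5] [ 0.5202 -0.0088]
pad [261.4 161.6] [ 0.6007 -0.211 ]
flapedge [248.3 202.5] [0.5896 0.0047]
c1 [210.5 226.8] [0.6698 0.1991]
c2 [259.8 234.3] [0.4901 0.1899]
```

The fit agrees with the given sizes: residuals are under 3 mm, and the knob and pad fall within about 1 px in both views. Shifting the origin about 3 mm towards -y removes most of what remains. First I'll shut the fingers and move above the flap side of the knob, with tool x along board y.

```bash
cat >> h.py <<'E'
TH=np.radians(2.92);T0=np.array([.5901,-.008])
RB=np.array([[np.cos(TH),-np.sin(TH),0],[np.sin(TH),np.cos(TH),0],[0,0,1]])
def b2w(p): return RB@np.array(p)+[*T0,0]
def w2b(p): return RB.T@(np.array(p)-[*T0,0])
from scipy.spatial.transform import Rotation as Ro
RT=np.column_stack([RB[:,1],RB[:,0],[0,0,-1]]) # desired tool
def move(pb):
    s=bot.read_state();p=np.array(s["position"]);R=np.array(s["tcp_rot"])
    print("lin mm",(1000*R.T@(b2w(pb)-p)).round(1),"rot",np.degrees(Ro.from_matrix(R.T@RT).as_rotvec()).round(1))
def st():
    s=bot.read_state();R=np.array(s["tcp_rot"]);print("t",s["time_s"],"board",(1000*w2b(s["position"])).round(1),"F_board",(RB.T@np.array(s["force"])).round(2),"rot err",np.degrees(Ro.from_matrix(R.T@RT).as_rotvec()).round(2),"op",round(s["opening"],2))
E
python3 -c "
from h import *
st();move([-.07,.037,.2])"
```

```text
t 0.15 board [-316.4  599.9  221.8] F_board [-0.91 -0.02  0.01] rot err [-1.000e-01  4.000e-02  6.411e+01] op 1.0
lin mm [-467.5 -398.8   22.3] rot [-0.1  0.  64.1]
```

Emit:
play_rows(fingers=[255,255,255,255,255,255,255,255,255,255,255,255,255,255,255,255,255,255], linear=[[-467,-399,10],[-467,-399,10],[-467,-399,10],[-467,-399,10],[-467,-399,10],[-467,-399,10],[-467,-399,10],[-467,-399,10],[-467,-399,10],[-467,-399,10],[-467,-399,10],[-467,-399,10],[-467,-399,10],[-467,-399,15],[-467,-399,20],[-467,-399,22],[-467,-399,22],[-467,-399,22]], rot=[[0,0,8],[0,0,16],[0,0,24],[0,0,32],[0,0,40],[0,0,48],[0,0,56],[0,0,64],[0,0,64],[0,0,64],[0,0,64],[0,0,64],[0,0,64],[0,0,64],[0,0,64],[0,0,64],[0,0,64],[0,0,64]])

```text
time_s: 1.95
position: [0.5175, 0.0272, 0.2005]
tcp_rot: [[-0.055, 0.998, -0.0], [0.998, 0.055, 0.0], [0.0, -0.0, -1.0]]
force: [0.1, -0.4, 0.2]
opening: 0.008
```

```bash
python3 - <<'E'
from h import *
st();move([-.07,.037,.118])
im=np.array(capture("wrist"));cv2.imwrite("pics/w1.png",im[...,::-1])
im=np.array(capture("side"))[110:290,170:410];cv2.imwrite("pics/s1.png",cv2.resize(im[...,::-1],None,fx=3,fy=3))
E
```

```text
t 1.95 board [-70.7  38.9 200.5] F_board [ 0.06 -0.43  0.22] rot err [-0.03 -0.01  0.24] op 0.01
lin mm [-1.9  0.7 82.5] rot [-0.  -0.   0.2]
```

View pics/w1.png

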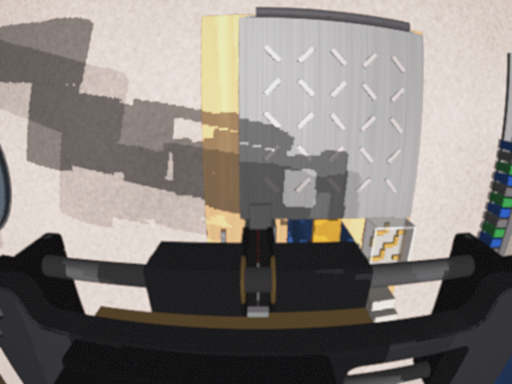

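View pics/s1.png

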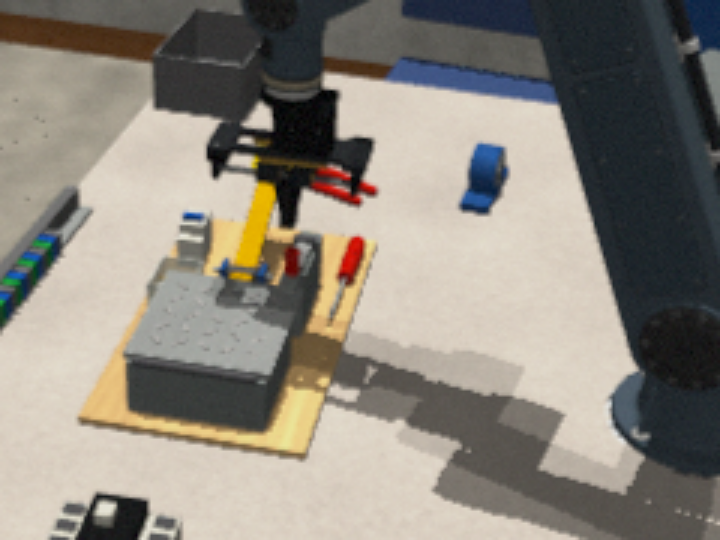

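The side view shows the shut fingers (crop pixel 289,222) above and on the flap side of the red knob (293,262), with nothing touched. Now I'll descend to z = 118 mm beside the knob.

Emit:
play_rows(fingers=[255,255,255,255,255], linear=[[0,0,30],[0,1,60],[0,1,82],[0,1,82],[0,1,82]], rot=[[0,0,0],[0,0,0],[0,0,0],[0,0,0],[0,0,0]])

```text
time_s: 2.55
position: [0.5193, 0.0261, 0.1188]
tcp_rot: [[-0.053, 0.999, -0.0], [0.999, 0.053, 0.0], [0.0, -0.0, -1.0]]
force: [0.5, -0.0, 0.2]
opening: 0.003
```

```bash
python3 - <<'E'
from h import *
st()
im=np.array(capture("side"))[150:250,210:310];cv2.imwrite("pics/s2.png",cv2.resize(im[...,::-1],None,fx=5,fy=5))
print(proj("side",bot.read_state()["position"]))
E
```

```text
t 2.55 board [-69.   37.7 118.8] F_board [ 0.53 -0.05  0.17] rot err [-0.01 -0.    0.13] op 0.0
[264.43218522 202.88017334]
```

View pics/s2.png

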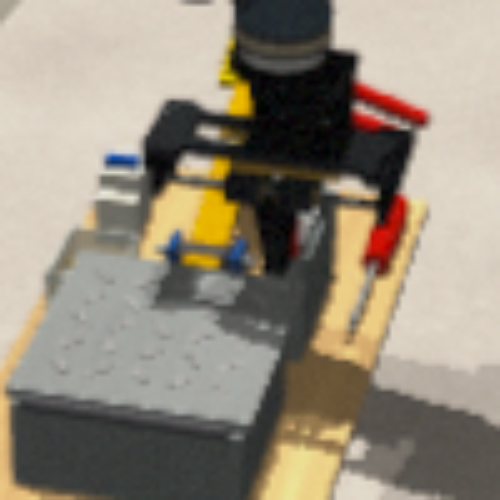

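The finger is in front of the knob, with its tip at crop pixel (277,272), and the red is mostly hidden behind it. I'll push towards -y in small rows.

Emit:
play_rows(fingers=[255,255,255,255,255,255,255,255], linear=[[-8,0,0],[-16,0,0],[-22,0,0],[-28,0,0],[-34,0,0],[-40,0,0],[-46,0,0],[-50,0,0]], rot=[[0,0,0],[0,0,0],[0,0,0],[0,0,0],[0,0,0],[0,0,0],[0,0,0],[0,0,0]])

```text
time_s: 3.4
position: [0.5222, -0.0247, 0.1186]
tcp_rot: [[-0.053, 0.999, 0.001], [0.999, 0.053, -0.0], [-0.0, 0.001, -1.0]]
force: [2.1, 1.2, 1.1]
opening: 0.005
```

```bash
python3 -c "
from h import *
st()"
```

```text
t 3.4 board [-68.6 -13.2 118.6] F_board [2.16 1.07 1.13] rot err [0.05 0.01 0.1 ] op 0.01
```

Emit:
play_rows(fingers=[255,255,255,255], linear=[[-3,0,0],[-6,0,0],[-8,0,0],[-8,0,0]], rot=[[0,0,0],[0,0,0],[0,0,0],[0,0,0]])

```text
time_s: 3.8
position: [0.5225, -0.0316, 0.1186]
tcp_rot: [[-0.052, 0.999, 0.001], [0.999, 0.052, 0.001], [0.001, 0.001, -1.0]]
force: [3.0, 4.3, 2.6]
opening: 0.004
```

```bash
python3 - <<'E'
from h import *
st()
im=np.array(capture("side"))[150:250,210:310];cv2.imwrite("pics/s3.png",cv2.resize(im[...,::-1],None,fx=5,fy=5))
im=np.array(capture("top"))[140:242,180:340];cv2.imwrite("pics/t3.png",cv2.resize(im[...,::-1],None,fx=5,fy=5))
E
```

```text
t 3.8 board [-68.7 -20.2 118.6] F_board [3.22 4.14 2.62] rot err [ 0.05 -0.05  0.08] op 0.0
```

View pics/s3.png

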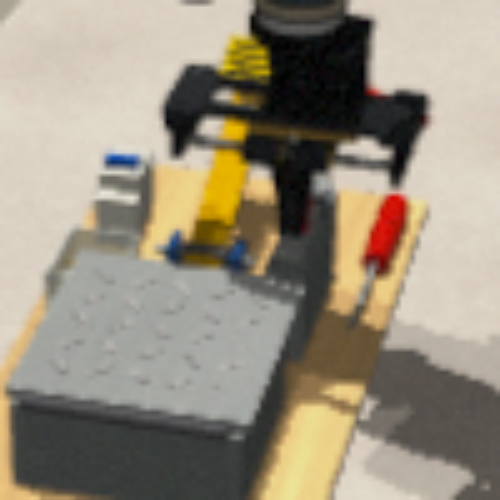

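View pics/t3.png

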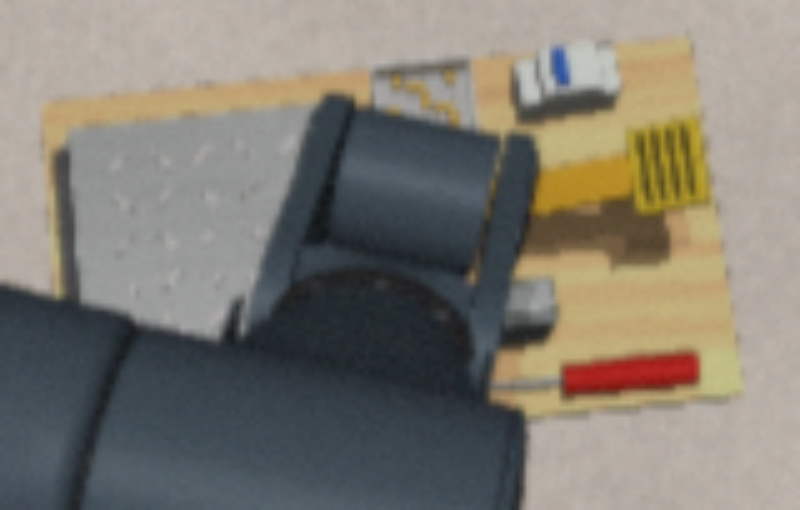

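The side view shows the finger on the knob well back along the bar, and the bar tip no longer over the flap. The force is starting to rise. I'll push a little more to confirm the stop.

Emit:
play_rows(fingers=[255,255,255,255,255,255], linear=[[-2,0,0],[-4,0,0],[-5,0,0],[-6,0,0],[-6,0,0],[-6,0,0]], rot=[[0,0,0],[0,0,0],[0,0,0],[0,0,0],[0,0,0],[0,0,0]])

```text
time_s: 4.5
position: [0.5225, -0.0321, 0.1187]
tcp_rot: [[-0.05, 0.999, 0.001], [0.999, 0.05, 0.01], [0.01, 0.001, -1.0]]
force: [5.9, 21.0, 4.8]
opening: 0.002
```

```bash
python3 -c "
from h import *
st()"
```

```text
t 4.5 board [-68.8 -20.6 118.7] F_board [ 6.94 20.68  4.77] rot err [ 0.06 -0.56 -0.08] op 0.0
```

The stop is solid: 6 mm more command gave 0.5 mm of travel at 21 N. Now I'll back off towards +y, lift, and check the bolt in the top view.

Emit:
play_rows(fingers=[255,255,255,255,255,255,255,255,255], linear=[[6,0,0],[15,0,0],[22,0,0],[22,0,-30],[22,0,-75],[22,0,-110],[22,45,-110],[22,70,-110],[22,70,-110]], rot=[[0,0,0],[0,0,0],[0,0,0],[0,0,0],[0,0,0],[0,0,0],[0,0,0],[0,0,0],[0,0,0]])

```text
time_s: 5.4
position: [0.5941, -0.013, 0.2288]
tcp_rot: [[-0.053, 0.999, 0.003], [0.999, 0.053, -0.001], [-0.002, 0.003, -1.0]]
force: [-0.1, -0.1, 0.0]
opening: 0.008
```

```bash
python3 - <<'E'
from h import *
st();move([0,-.206,.20])
im=np.array(capture("side"))[150:250,210:310];cv2.imwrite("pics/s4.png",cv2.resize(im[...,::-1],None,fx=5,fy=5))
E
```

```text
t 5.4 board [  3.7  -5.2 228.8] F_board [-0.15 -0.08  0.  ] rot err [0.17 0.09 0.12] op 0.01
lin mm [-200.8   -4.2   29.1] rot [0.2 0.1 0.1]
```

View pics/s4.png

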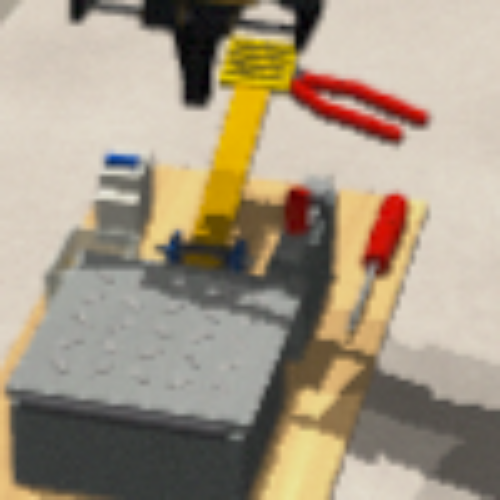

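The red knob is now at crop pixel (297,210), next to the strap and off the flap. I'll check its travel numerically while moving above the pad.

Emit:
play_rows(fingers=[255,255,255,255,255,255,255], linear=[[-50,-4,0],[-100,-4,0],[-150,-4,0],[-201,-4,10],[-201,-4,25],[-201,-4,29],[-201,-4,29]], rot=[[0,0,0],[0,0,0],[0,0,0],[0,0,0],[0,0,0],[0,0,0],[0,0,0]])

```text
time_s: 6.15
position: [0.5957, -0.212, 0.198]
tcp_rot: [[-0.053, 0.999, -0.005], [0.999, 0.053, 0.003], [0.003, -0.005, -1.0]]
force: [0.5, 0.7, -0.6]
opening: 0.006
```

```bash
python3 - <<'E'
from h import *
st();move([0,-.206,.162])
im=np.array(capture("side"))[...,::-1].copy();cv2.imwrite("pics/s5.png",cv2.resize(im[130:230,210:310],None,fx=5,fy=5))
Hh,S,V=cv2.split(cv2.cvtColor(im,cv2.COLOR_BGR2HSV));m=(((Hh<8)|(Hh>172))&(S>140)&(V>60))
ys,xs=np.nonzero(m[180:202,262:276]);print("knob",xs.mean()+262,ys.mean()+180)
for y in(0,-.024,-.038,-.042,-.046):print(y,proj("side",b2w([-.07,y,.1235])).round(1))
E
```

```text
t 6.15 board [  -4.8 -204.   198. ] F_board [ 0.58  0.7  -0.62] rot err [-0.26 -0.17  0.1 ] op 0.01
lin mm [-2.1  5.  36. ] rot [-0.3 -0.2  0.1]
knob 268.86842105263156 191.31578947368422
0 [267.1 196.9]
-0.024 [268.4 193.7]
-0.038 [269.2 191.9]
-0.042 [269.4 191.4]
-0.046 [269.6 190.9]
```

View pics/s5.png

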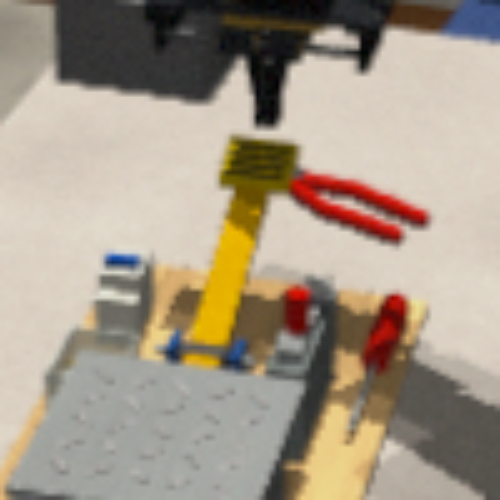

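The knob measures (268.9,191.3) against (269.4,191.4) predicted for 42 mm of travel, so the bolt is fully back. The fingertip is just above the centre of the pad. Next I'll press along the pad's arc, starting with the first half.

Emit:
play_rows(fingers=[255,255,255,255,255,255,255,255,255,255,255], linear=[[0,3,12],[-1,3,22],[-2,3,28],[-2,3,33],[-5,3,42],[-8,3,50],[-12,3,60],[-15,3,70],[-17,3,80],[-19,3,90],[-19,3,90]], rot=[[0,0,0],[0,0,0],[0,0,0],[0,0,0],[0,0,0],[0,0,0],[0,0,0],[0,0,0],[0,0,0],[0,0,0],[0,0,0]])

```text
time_s: 7.3
position: [0.6017, -0.2316, 0.1089]
tcp_rot: [[-0.053, 0.999, -0.001], [0.999, 0.053, 0.001], [0.001, -0.001, -1.0]]
force: [-0.8, 2.2, 2.9]
opening: 0.002
```

```bash
python3 - <<'E'
from h import *
st();move([0,-.2234,.0593])
im=np.array(capture("side"))[...,::-1].copy();cv2.imwrite("pics/s6.png",cv2.resize(im[130:250,200:310],None,fx=5,fy=5))
E
```

```text
t 7.3 board [ 2.000e-01 -2.239e+02  1.089e+02] F_board [-0.64  2.28  2.95] rot err [-0.04 -0.07  0.1 ] op 0.0
lin mm [ 0.4 -0.1 49.6] rot [-0.  -0.1  0.1]
```

View pics/s6.png

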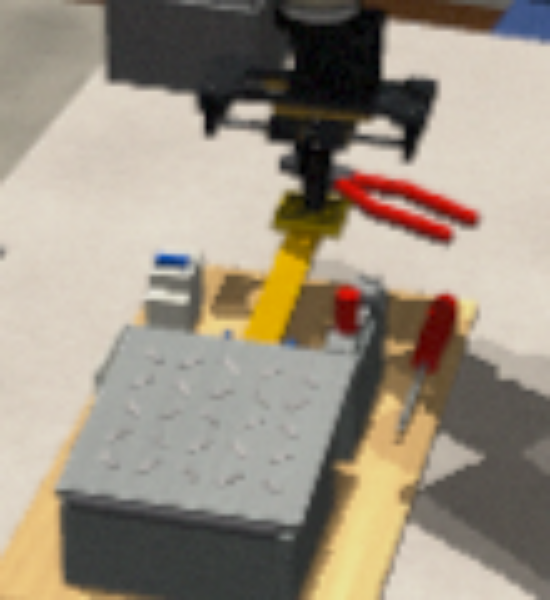

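The fingertip is on the pad (315,210), the lever is about half down and the flap is rising freely at 3 N. I'll continue to the stop.

Emit:
play_rows(fingers=[255,255,255,255,255,255,255,255], linear=[[0,0,10],[0,0,20],[0,0,30],[0,0,38],[0,0,44],[0,0,48],[0,0,50],[0,0,50]], rot=[[0,0,0],[0,0,0],[0,0,0],[0,0,0],[0,0,0],[0,0,0],[0,0,0],[0,0,0]])

```text
time_s: 8.15
position: [0.6022, -0.2329, 0.0603]
tcp_rot: [[-0.053, 0.999, 0.001], [0.999, 0.053, -0.002], [-0.002, 0.001, -1.0]]
force: [-1.4, -1.1, 3.2]
opening: 0.008
```

```bash
python3 - <<'E'
from h import *
st()
E
```

```text
t 8.15 board [   0.6 -225.2   60.3] F_board [-1.47 -1.02  3.15] rot err [0.04 0.1  0.14] op 0.01
```

Emit:
play_rows(fingers=[255,255,255,255,255], linear=[[0,0,1.5],[0,0,3],[0,0,4],[0,0,5],[0,0,5]], rot=[[0,0,0],[0,0,0],[0,0,0],[0,0,0],[0,0,0]])

```text
time_s: 8.65
position: [0.6023, -0.2327, 0.0582]
tcp_rot: [[-0.054, 0.999, 0.001], [0.999, 0.054, -0.002], [-0.002, 0.001, -1.0]]
force: [-5.4, 0.8, 18.3]
opening: 0.004
```

```bash
python3 - <<'E'
from h import *
st()
E
```

```text
t 8.65 board [   0.7 -225.1   58.2] F_board [-5.36  1.04 18.3 ] rot err [0.06 0.11 0.16] op 0.0
```

The force jumped from 3 to 18 N and travel ended at z ≈ 58 mm, so this is the stop. I'll hold here and check that it stays steady.

Emit:
play_rows(fingers=[255,255,255,255,255,255,255,255], linear=[[0,0,0.5],[0,0,0.5],[0,0,0.5],[0,0,0.5],[0,0,0.5],[0,0,0.5],[0,0,0.5],[0,0,0.5]], rot=[[0,0,0],[0,0,0],[0,0,0],[0,0,0],[0,0,0],[0,0,0],[0,0,0],[0,0,0]])

```text
time_s: 9.45
position: [0.6023, -0.2328, 0.0581]
tcp_rot: [[-0.054, 0.999, 0.001], [0.999, 0.054, -0.002], [-0.002, 0.001, -1.0]]
force: [-4.9, 1.2, 20.5]
opening: 0.009
```

```bash
python3 - <<'E'
from h import *
st()
im=np.array(capture("side"))[...,::-1].copy();cv2.imwrite("pics/s7.png",cv2.resize(im[130:250,190:310],None,fx=5,fy=5))
im=np.array(capture("top"))[...,::-1].copy();cv2.imwrite("pics/t7.png",cv2.resize(im[140:242,180:340],None,fx=5,fy=5))
# expected flap edge positions at 0 and .23
for a in(0,.23):
    for x in(-.09,.09):
        c,s=np.cos(a),np.sin(a);y,z=.2-.19*c-.0*s,.095+.19*s
        print(a,x,((proj("side",b2w([x,y,z]))-[190,130])*5).round(),((proj("top",b2w([x,y,z]))-[180,140])*5).round())
st();print(np.abs(bot.read_state()["qvel"]).max())
E
```

```text
t 9.45 board [   0.7 -225.1   58.1] F_board [-4.82  1.49 20.52] rot err [0.07 0.12 0.16] op 0.01
0 -0.09 [407. 377.] [361. 347.]
0 0.09 [180. 345.] [335. 100.]
0.23 -0.09 [407. 332.] [354. 336.]
0.23 0.09 [177. 300.] [327.  81.]
t 9.55 board [   0.7 -225.1   58.1] F_board [-5.89  2.16 20.47] rot err [0.07 0.11 0.16] op 0.01
0.09052491328061098
```

View pics/s7.png

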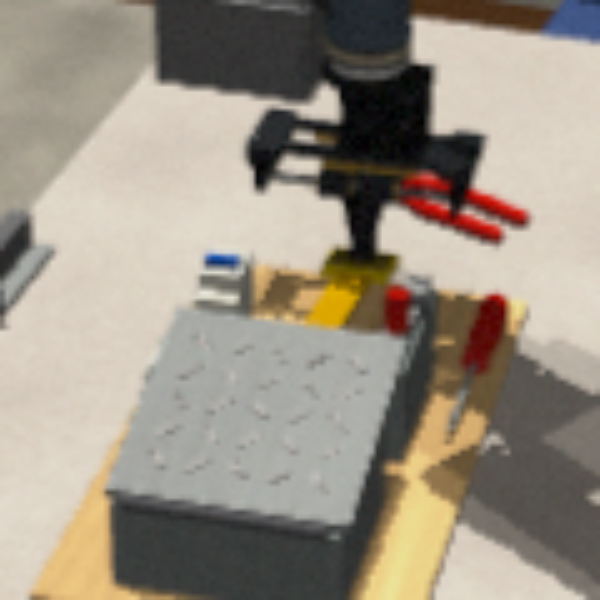

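View pics/t7.png

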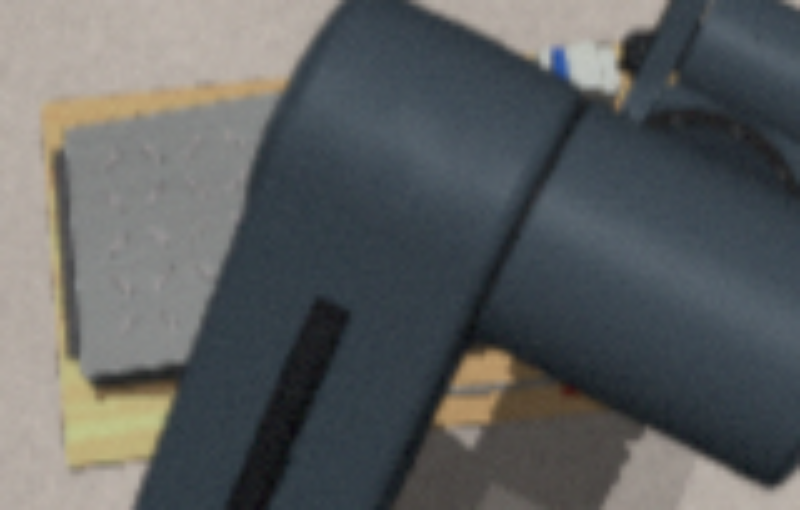

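The flap is raised: its edge corners at (178,310) and (405,337) are about 40 px above the shut positions and near the prediction for 0.23 rad. The knob is still back at the strap and the pad is at its stop, with the tools where they were. I'm handing in.

```bash
python3 -c "
from h import *
print(bot.hand_in());st()"
```

```text
the job is handed in; nothing more can be done
None
the job is handed in; nothing more can be done
```

The bolt is fully back, the lever is pressed to its stop, and I handed in at about 9.6 s with the fingertip still holding it down and the flap raised.

- **Bolt:** I pushed the red knob towards -y with the shut fingertips until it hit its stop, where 6 mm more command gave 0.5 mm of travel at 21 N. In the side view the knob then matched 42 mm of travel to within about 0.5 px.
- **Lever:** I pressed the yellow pad down along its arc at about 3 N. At the end the tip was at z 58.1 mm (58 mm expected) and the push rose to a steady 20 N.
- **Flap:** It was raised and the arm was still. From the side picture I estimate it at about 0.18–0.21 rad, slightly under the stated 0.23. That is a coarse reading (about 2 px of doubt), and the pad height and firm stop both say the lever is fully down.
- **Loose parts:** Those visible in the last pictures appeared unmoved. The arm hid the screw box and some of the others, so I did not check those.
- **Disagreement:** The wrist force showed about 5 N sideways along with the downward push. I took it to be friction on the pad.

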